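Flush the under-sink filter and hold the spring dial

TASK

Flush the under-sink water filter: first swing the lever of the brass valve to half open, midway (45 degrees) between across the pipe and in line with it, and let go of it there. Then turn the spring-return dial on the grey flush control clockwise past its first two clicks to the third click (the long mark) and hold it there: finish still holding the dial on the third click, with the valve still half open. Leave the spray bottle, ladle, pipe cap, brush, vase and wrench where they are.

Things in the scene. Friction and masses are not known exactly. Their poses are not given: they have to be found in the camera images.
- valve: brass quarter-turn valve on a round aluminium base plate 170 mm across, screwed down; origin at the centre of the underside, its pipe (30 mm thick, top 57 mm up, 138 mm long overall) runs along its x axis, z up. A raised steel rib on the base plate points in the half-open direction, midway between its +y and -x axes
- lever_pivot (a point): point of the valve on the vertical hinge axis of the lever, at the lever's mid-height, 92 mm above the floor; axes as the valve
- lever_grip (a point): centre of the lever's grey plastic grip, 72.5 mm out from the pivot and level with it. The grip is 55 mm long (45 to 100 mm from the pivot), 16 mm wide and 18 mm tall; the point's y axis points outward along the lever, z up
- lever (a joint): angle of the lever, rad: 0 shut (lever across the pipe, pointing along the valve's +y), grows counter-clockwise seen from above to 1.571 fully open (in line with the pipe, pointing along the valve's -x); half open is 0.785. Friction of about 0.12 N m: it stays where it is left
- timer: grey plastic flush control box, 140 x 130 mm (x, y), 74 mm tall, fixed to the floor, with two brass stubs out of its +x side; origin at the centre of the underside. On its top, around the dial, are black marks for rest and clicks 1 to 4; the third click's is twice as long and thick as the others. The rest mark lies towards the box's -x
- dial_grip (a point): point on the dial's vertical axis (above the centre of the box) at the height to grip its bar, 108.5 mm above the floor. The bar grip is 48 mm long along the dial's own x axis, 16 mm wide, stands from 86.5 to 118.5 mm above the floor (22 mm below to 10 mm above this point) over a round skirt 68 mm across; a white pointer is at its -x end
- dial (a joint): angle of the dial, rad: 0 at rest (pointer towards the box's -x), grows clockwise seen from above; clicks at 0.4, 0.8, 1.2 (the third) and 1.6, stop at 1.75. A spring turns it back to 0 from anywhere when let go, with 0.07 N m at rest to 0.13 N m at the third click; each click adds and takes up to 0.05 N m
- spray: blue spray bottle, 76 mm across, 231 mm tall; a bystander, origin at its underside
- ladle: stainless ladle lying down, bowl 90 mm across, handle 240 mm long towards its -x; a bystander
- end_cap: white PVC pipe cap, 60 mm across, 38 mm tall, mouth up; a bystander, origin at its underside
- brush: wooden brush block, 150 x 52 x 44 mm; a bystander, origin at its underside
- vase: small glass vase, 68 mm across, 120 mm tall; a bystander, origin at its underside
- wrench: steel wrench lying flat, handle towards its -x; a bystander
Mind the look-alikes: they are no part of the job. What is shaped like the valve but purple is not meant.

How it is judged:
On the way, in this order (a step that is already met when the one before it is completed fails the run):
1. the valve lever stands half open, let go by the fingers, with the dial not yet turned (value of joint lever between 0.645 and 0.925 rad and contact force between the fingers and valve below 0.2 N and value of joint dial below 0.2 rad), for 0.2 s.
2. the dial is held on its third click by the fingers (value of joint dial between 1.07 and 1.33 rad and contact force between the fingers and timer above 0.5 N), for 0.5 s.
At the end, for the whole second after the job is handed in: the fingers hold the dial still (touching the flush control with over 0.5 N) at 1.2 rad within 0.13 rad, and the valve lever is at 0.785 rad within 0.14 rad (all of step 2 and value of joint lever between 0.645 and 0.925 rad and velocity of joint dial between -0.15 and 0.15 rad/s); the arm keeps its last pose, push and grip.
It fails at once if the vase, spray bottle or pipe cap is moved by over 25 mm or tipped (distance of any of vase, spray, end_cap from where it was at the start of the episode above 0.025 m or angle between any of vase, spray, end_cap's own z axis and vertical above 0.4 rad).
It fails at once if the ladle, brush or wrench is moved by over 25 mm or tipped (distance of any of ladle, brush, wrench from where it was at the start of the episode above 0.025 m or angle between any of ladle, brush, wrench's own z axis and vertical above 0.4 rad).
It also fails if it takes over 45 s, if anything falls off the work surface, if the arm or the gripper's body presses on something with over 40 N, if the wrist force passes 120 N, or if a joint passes its speed limit or range.

ROBOT

A 6-joint arm with a two-finger parallel gripper is mounted at the origin on the work surface. World frame = base frame: x ahead of the robot, y to its left, z up, the work surface at z = 0. Lengths are in m, angles in rad, forces in N, time in s.
With the tool pointing down it reaches from about 0.275 to 0.875 m from the base axis. Payload 12.5 kg.
Tool frame: the origin (TCP) lies at the very end of the fingers, on their centre line; the grasp point (between the pads) lies 19 mm behind it; z points along the fingers, y is the line along which they close (so a half turn about z gives the same grasp; the last joint's range is limited). The gripper opens to 85 mm and grips with 20 to 120 N. Pads are 22 mm wide; open, the fingers measure 114 mm over their backs; the gripper's body (76 mm by 85 mm) begins 54 mm behind the grasp point. The pads swing forward as they close: fully open they stand 13 mm farther back than shut.
Start: joints at [-1.36, 0.351, 1.652, -0, 1.139, -0.085], TCP at [0.16, -0.526, 0.231] pointing down, gripper open.
Joint ranges: [-2.75, 2.75], [-0.79, 2.1], [0.01, 2.65], [-1.57, 4.71], [0.07, 3.14], [-2.87, 2.87]. Speed limits (rad/s): [2.22, 2.22, 2.79, 3.14, 3.14, 3.14].

INTERFACE

Orientations are given as a 3x3 rotation matrix whose columns are the frame's x, y, z axes.
In Python, from bench import manip gives the robot as it stands. Calls block until the motion is done:
- manip.move_ptp(position, orientation): joint-space move of the TCP to a pose.
- manip.move_l(position, attitude=None, max_speed=0.15): straight line of the TCP; attitude=None keeps the orientation; max_speed is the mean speed in m/s.
- manip.move_j(angles): joint-space move.
- manip.set_gripper(opening, effort=None): opening from 0.0 (shut) to 1.0 (fully open); effort is the grip in N (None keeps the last); returns when the fingers have stopped.
- manip.dwell(seconds).
- manip.inverse_kinematics(position, orientation): joint angles nearest the present ones, or None.
- manip.grab_frame(name): name is "scene" or "top"; returns (picture, depth): 384x512x3 uint8, red, green, blue; 384x512 float32, m along the optical axis (not along the pixel's ray), 0 where there is no reading.
- manip.get_calibration(name): a dict with "camera_matrix" (3x3 intrinsics, pixels), "R" (3x3) and "t" (3): a world point X has camera coordinates R X + t. Camera axes: x right, y down, z forward; pixel columns grow to the right and rows downward; lengths in m; the calibration is good to about 2 mm. A picture is of the moment at which its call begins. get_calibration takes no time and is no camera call.
A pose or a line that the arm cannot do raises manip.Unreachable and nothing moves.
- manip.sign_off(): hands the job in; it is judged then, once.
Trained networks look in the newest picture that a camera, given by its name, has taken for a name from the list of things; names that differ only in an ending like _2 or _b are one class to them, and where a whole thing is asked for, a point or a joint stands for the part that bears it (a point fixed in the world has none). Each returns a list of dicts, best first, with "confidence" (0 to 1); they miss things now and then, are a little off and sometimes report something else, mostly with a low value. They report only what shows in the picture. A call takes as long as a camera call. They do not tell look-alikes from the thing itself.
- manip.look_for(camera, name): "at" ([x, y, z] in m, in world coordinates, good to about 4 mm: the middle of the surface that is visible of it).
Readings, each from a call of its own:
- manip.current_time(): time.
- manip.current_qpos(): joint angles.
- manip.current_joint_vel(): joint speeds.
- manip.current_joint_torque(): joint torques, N m.
- manip.current_ee_pos(): TCP position.
- manip.current_tcp_rot(): TCP orientation.
- manip.current_force(): force on the tool from outside, world axes, zero at the start.
- manip.current_ft_torque(): the same for the moment, N m.
- manip.current_grip_width(): opening from 0.0 (shut) to 1.0 (fully open).
- manip.current_grip_force(): force on a finger pad.
Only numpy, scipy, OpenCV 4.12 (cv2) and the standard library are available. Lean on these libraries where they do the work, as an engineer would, in place of code of your own. Each camera call takes 0.05 s, during which the arm holds its last target. There are 200 camera calls.

## Working session

There is one attempt and no reset: what is moved stays moved. The work goes in short steps, each a Python script; the robot and the scene stay as the last script left them, time stands still between calls to the robot, and variables do not carry over. Pictures are saved under pics/ and viewed, at most 10 in all, crops included, and the job is handed in when it is done.

```bash
mkdir -p pics; ls; python3 - <<'E'
from bench import manip
import cv2,numpy as np
for c in("scene","top"):
    p,d=manip.grab_frame(c); cv2.imwrite(f"pics/{c}0.png",cv2.cvtColor(p,cv2.COLOR_RGB2BGR)); np.savez(f"{c}0.npz",p=p,d=d)
    for n in("valve","lever_grip","timer","dial_grip"):
        print(c,n,[(np.round(r["at"],3).tolist(),round(r["confidence"],2)) for r in manip.look_for(c,n)])
    k=manip.get_calibration(c);print(k)
E
```

```text
pics
scene valve [([0.494, -0.184, 0.007], 0.95), ([0.434, -0.532, 0.008], 0.75)]
scene lever_grip [([0.406, -0.516, 0.102], 0.76), ([0.47, -0.172, 0.096], 0.74), ([0.423, 0.01, 0.016], 0.33)]
scene timer [([0.518, 0.139, 0.074], 0.64)]
scene dial_grip [([0.49, 0.133, 0.084], 0.88)]
{'camera_matrix': array([[472.58315483,   0.        , 257.9972058 ],
       [  0.        , 472.58315483, 185.00945161],
       [  0.        ,   0.        ,   1.        ]]), 'R': array([[-0.26855796,  0.96318797,  0.01206505],
       [ 0.81386116,  0.23358679, -0.53204062],
       [-0.51527335, -0.13306447, -0.84663287]]), 't': array([ 0.21768964, -0.38629152,  1.89192356])}
top valve [([0.422, -0.54, 0.003], 0.74), ([0.484, -0.193, 0.014], 0.59), ([0.587, -0.383, 0.045], 0.24), ([0.717, -0.238, 0.153], 0.22)]
top lever_grip [([0.411, -0.522, 0.099], 0.62), ([0.469, -0.168, 0.1], 0.56)]
top timer [([0.488, 0.132, 0.069], 0.98)]
top dial_grip [([0.484, 0.134, 0.088], 0.87), ([0.485, -0.193, 0.014], 0.49)]
{'camera_matrix': array([[454.02066999,   0.        , 255.05979816],
       [  0.        , 454.02066999, 191.80171892],
       [  0.        ,   0.        ,   1.        ]]), 'R': array([[ 2.66189266e-02, -9.99638035e-01,  3.90280584e-03],
       [-9.85876689e-01, -2.68978440e-02, -1.65298699e-01],
       [ 1.65343844e-01,  5.52388637e-04, -9.86235828e-01]]), 't': array([-0.08928474,  0.57873869,  1.33273245])}
```

View pics/top0.png

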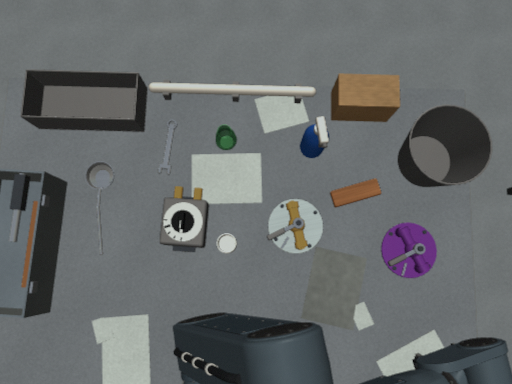

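View pics/scene0.png

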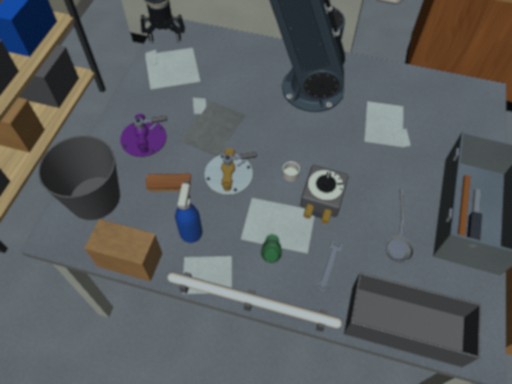

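The top view shows two candidates for the valve: brass at (295,226) and the purple look-alike at (409,250). I choose the brass one. The flush control is at (184,222), and the pipe cap sits close to it at (227,243).

```bash
cat > geo.py <<'E'
import numpy as np
from bench import manip
def cloud(c,d):
    k=manip.get_calibration(c);K=k["camera_matrix"]
    v,u=np.mgrid[:d.shape[0],:d.shape[1]]
    P=np.stack([(u-K[0,2])/K[0,0]*d,(v-K[1,2])/K[1,1]*d,d],-1)
    return (P-k["t"])@k["R"]
def pix(c,X):
    k=manip.get_calibration(c);q=k["camera_matrix"]@(k["R"]@np.array(X)+k["t"]);return q[:2]/q[2]
E
python3 - <<'E'
from geo import *
import cv2
im=[]
for c,us in(("top",(295,226,184,222)),("scene",(230,173,326,190))):
    z=np.load(c+"0.npz");p=z["p"];W=cloud(c,z["d"])
    row=[cv2.resize(p[v-33:v+33,u-35:u+35],(400,300) if 0 else (396,297),interpolation=cv2.INTER_CUBIC) for u,v in(us[:2],us[2:])]
    im.append(np.hstack(row))
    x,y,h=W[...,0],W[...,1],W[...,2]
    near=(np.hypot(x-.484,y+.19)<.13)
    m=near&(h>.08)&(h<.115); L=W[m]
    print(c,"lever n",len(L),L.mean(0).round(4)); 
    q=cv2.fitLine(L[:,:2].astype(np.float32),cv2.DIST_HUBER,0,.01,.01).ravel();print(q, L[np.argmax(L[:,:2]@q[:2])].round(3),L[np.argmin(L[:,:2]@q[:2])].round(3))
    m=near&(h>.025)&(h<.07);L=W[m];print("pipe",len(L),cv2.minAreaRect(L[:,:2].astype(np.float32)*1000))
    m=near&(h>.004)&(h<.02);L=W[m];print("plate",len(L),cv2.minEnclosingCircle(L[:,:2].astype(np.float32)*1000), cv2.minAreaRect(L[:,:2].astype(np.float32)*1000))
    nt=np.hypot(x-.485,y-.134)<.12
    m=nt&(h>.066)&(h<.08);L=W[m];print("box",len(L),cv2.minAreaRect(L[:,:2].astype(np.float32)*1000),np.median(L[:,2]))
    m=nt&(h>.1)&(h<.13);L=W[m];print("bar",len(L),cv2.minAreaRect(L[:,:2].astype(np.float32)*1000),L.mean(0))
cv2.imwrite("pics/crop.png",cv2.cvtColor(np.vstack(im),cv2.COLOR_RGB2BGR))
E
```

```text
top lever n 242 [ 0.4687 -0.1687  0.1004]
[ 0.46740025 -0.88404584  0.4686811  -0.16865711] [ 0.494 -0.215  0.097] [ 0.438 -0.114  0.106]
pipe 451 ((486.4768371582031, -201.6732177734375), (147.83595275878906, 45.77511978149414), 17.12835693359375)
plate 1970 ((484.4002685546875, -190.0209197998047), 129.50796508789062) ((484.1490478515625, -191.18191528320312), (251.10784912109375, 253.75338745117188), 83.45980834960938)
box 1503 ((483.30224609375, 136.05885314941406), (129.96847534179688, 139.50253295898438), 86.99105834960938) 0.07481534047909971
bar 108 ((482.47869873046875, 136.12127685546875), (15.941839218139648, 46.20360565185547), 87.63169860839844) [0.48235404 0.13507564 0.11672996]
scene lever n 204 [ 0.4721 -0.1666  0.0969]
[ 0.47778073 -0.8784791   0.47210446 -0.1666208 ] [ 0.495 -0.214  0.1  ] [ 0.433 -0.117  0.095]
pipe 337 ((488.21661376953125, -199.38424682617188), (148.3709716796875, 44.81424331665039), 15.174747467041016)
plate 1130 ((484.4060363769531, -190.1380615234375), 129.5146026611328) ((483.971923828125, -194.99053955078125), (248.75584411621094, 248.581787109375), 17.193511962890625)
box 1034 ((484.635986328125, 137.18130493164062), (129.5740509033203, 144.80860900878906), 87.06702423095703) 0.07368731273802187
bar 75 ((484.47760009765625, 137.1550750732422), (15.769571304321289, 50.928585052490234), 87.68871307373047) [0.48811217 0.13728369 0.11577575]
```

View pics/crop.png

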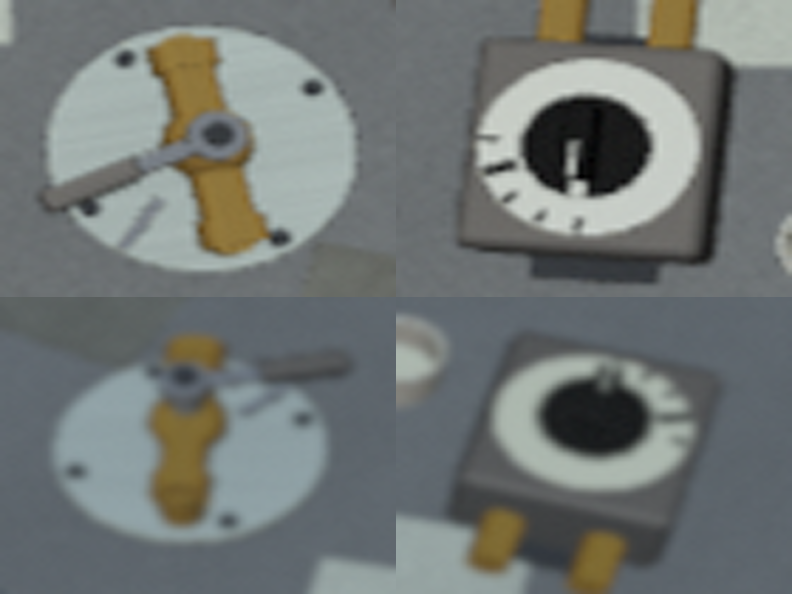

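The crop confirms the brass valve, with its lever pointing to the lower left and the rib at crop pixel (140,225). The dial pointer is on the rest mark at (578,190), and the long third mark is at (497,165). Next I refine the valve yaw and centre by colour.

```bash
python3 - <<'E'
from geo import *
import cv2
def plane(c,uv,z):
    k=manip.get_calibration(c);K,R,t=k["camera_matrix"],k["R"],k["t"]
    r=np.c_[uv,np.ones(len(uv))]@np.linalg.inv(K).T@R; C=-R.T@t
    return (C+r*((z-C[2])/r[:,2])[:,None])[:,:2]
for c,u0,v0 in(("top",295,226),("scene",230,173)):
    p=np.load(c+"0.npz")["p"];hsv=cv2.cvtColor(p,cv2.COLOR_RGB2HSV)
    w=np.zeros(p.shape[:2],bool);w[v0-32:v0+32,u0-34:u0+34]=1
    brass=w&(hsv[...,0]>8)&(hsv[...,0]<30)&(hsv[...,1]>120)
    plate=(w&(hsv[...,1]<60)&(hsv[...,2]>150)).astype(np.uint8)
    n,l,s,_=cv2.connectedComponentsWithStats(plate)
    h=cv2.convexHull(np.argwhere(l>0)[:,::-1].astype(np.int32)) if 0 else None
    big=np.isin(l,[i for i in range(1,n) if s[i,4]>60])
    P=plane(c,np.argwhere(big)[:,::-1],.008).astype(np.float32)*1000
    print(c,"plate",cv2.fitEllipse(cv2.convexHull(P)),cv2.minEnclosingCircle(P))
    B=plane(c,np.argwhere(brass)[:,::-1],.045).astype(np.float32)*1000
    ln=cv2.fitLine(B,cv2.DIST_HUBER,0,.01,.01).ravel()
    print("brass",len(B),cv2.minAreaRect(B),np.degrees(np.arctan(ln[1]/ln[0])),ln[2:])
from scipy.spatial.transform import Rotation
def ori(a): y=np.array([np.cos(a),np.sin(a),0]);z=np.array([0,0,-1.]);return np.c_[np.cross(y,z),y,z]
for nm,P,angs in(("lev",(.453,-.138,.073),(118,135,151)),("dial",(.4835,.1365,.0895),(87.4,18.6))):
  for a in angs:
    for o in(0,180):
      b=a+o+(90 if nm=="lev" else 0); print(nm,b,np.round(manip.inverse_kinematics(P,ori(np.radians(b))),2))
E
```

```text
top plate ((485.9924621582031, -200.88072204589844), (166.50836181640625, 167.20347595214844), 2.2337427139282227) ((486.3509521484375, -200.8478240966797), 84.24825286865234)
brass 364 ((485.11517333984375, -199.22793579101562), (143.81077575683594, 39.498023986816406), 15.194208145141602) 13.413099 [ 482.98633 -199.60019]
scene plate ((506.96942138671875, -163.9153594970703), (160.65298461914062, 252.48544311523438), 157.0419158935547) ((507.8018798828125, -159.42385864257812), 128.2055206298828)
brass 216 ((491.0540771484375, -198.68930053710938), (166.18722534179688, 37.86051559448242), 17.191001892089844) 13.756363 [ 507.93674 -193.5973 ]
lev 208 [-0.39  0.46  1.97 -0.    0.71  2.26]
lev 388 [-0.39  0.46  1.97 -0.    0.71 -0.88]
lev 225 [-0.39  0.46  1.97 -0.    0.71  1.96]
lev 405 [-0.39  0.46  1.97 -0.    0.71 -1.18]
lev 241 [-0.39  0.46  1.97 -0.    0.71  1.68]
lev 421 [-0.39  0.46  1.97 -0.    0.71 -1.46]
dial 87.4 [ 0.18  0.47  1.89 -0.    0.78 -1.34]
dial 267.4 [ 0.18  0.47  1.89 -0.    0.78  1.8 ]
dial 18.6 [ 0.18  0.47  1.89 -0.    0.78 -0.14]Traceback (most recent call last):
  File "<stdin>", line 25, in <module>
    return _wrapfunc(a, 'round', decimals=decimals, out=out)
    return _wrapit(obj, method, *args, **kwds)
    result = getattr(arr, method)(*args, **kwds)
TypeError: unsupported operand type(s) for *: 'NoneType' and 'float'
```

```bash
cat >> geo.py <<'E'
def ori(a): y=np.array([np.cos(a),np.sin(a),0]);z=np.array([0,0,-1.]);return np.c_[np.cross(y,z),y,z]
PIV=np.array([.486,-.2005])
def lev(deg,z=.073):
    a=np.radians(deg);return np.r_[PIV+.0725*np.array([np.cos(a),np.sin(a)]),z],ori(a-np.pi/2)
E
python3 - <<'E'
from geo import *
import cv2
manip.move_ptp(*lev(118.2,.19))
manip.move_l(lev(118.2)[0],max_speed=.08)
manip.set_gripper(0,20); print("grip",manip.current_grip_width()*85,manip.current_grip_force(),manip.current_force(),manip.current_time())
for a in np.linspace(118.2,150.5,7)[1:]:
    p,o=lev(a); manip.move_l(p,o,max_speed=.05)
print(manip.current_force(),manip.current_ee_pos(),p)
manip.set_gripper(1.0); manip.dwell(.1); print(manip.current_force())
manip.move_l(lev(150.5,.20)[0])
manip.move_ptp((.40,.16,.25),ori(np.radians(87.4)))
p,d=manip.grab_frame("top");np.savez("top1.npz",p=p,d=d)
W=cloud("top",d);x,y,h=W[...,0],W[...,1],W[...,2]
m=(np.hypot(x-.486,y+.2)<.115)&(h>.08)&(h<.115);L=W[m]
q=cv2.fitLine(L[:,:2].astype(np.float32),cv2.DIST_HUBER,0,.01,.01).ravel();print("lever",len(L),np.degrees(np.arctan2(q[1],q[0])))
cv2.imwrite("pics/top1.png",cv2.cvtColor(cv2.resize(p[150:300,130:350],(792,540),interpolation=cv2.INTER_CUBIC),cv2.COLOR_RGB2BGR)); print(manip.current_time())
E
```

```text
grip 15.461584249894035 26.70036792755127 [-0.5574419   0.64776398  1.47561172] 4.5167
[1.59763143 4.89977409 3.77869839] [ 0.423155   -0.16457522  0.07303616] [ 0.42289921 -0.16479929  0.073     ]
[-0.01304416  0.66871526  0.04271511]
lever 245 -29.546211
9.2917
```

View pics/top1.png

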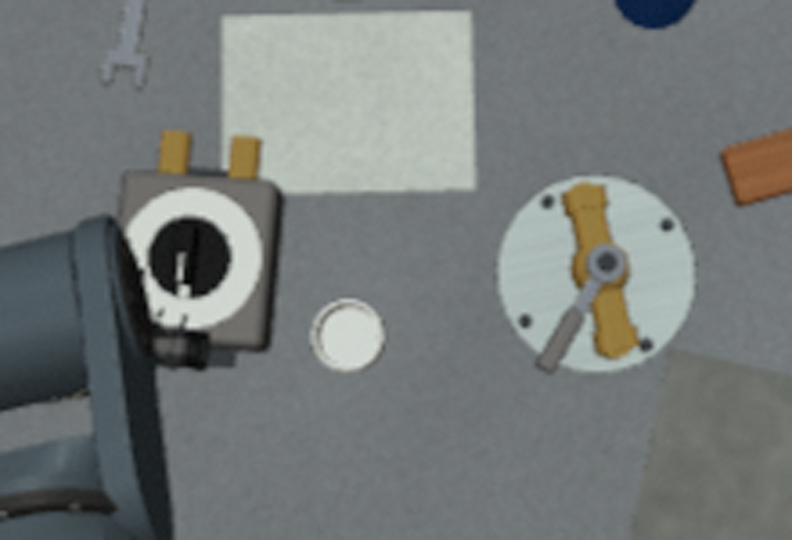

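The lever now measures 150.5° and covers the rib, at crop pixel (570,335), so the valve is half open. Dial next.

```bash
python3 - <<'E'
from geo import *
C=(.4835,.1365);o=ori(np.radians(87.4))
manip.move_ptp((*C,.20),o)
manip.move_l((*C,.0905),max_speed=.08)
manip.set_gripper(0,60)
print("grip",manip.current_grip_width()*85,manip.current_grip_force(),manip.current_force(),manip.current_ft_torque())
q0=manip.current_qpos()
for s in np.linspace(0,1.2,9)[1:]:
    q=np.array(q0);q[5]+=s;manip.move_j(q)
    print(round(s,2),np.round(manip.current_ft_torque(),3),np.round(manip.current_force(),1))
manip.dwell(.7)
R=manip.current_tcp_rot();print("yaw",np.degrees(np.arctan2(R[1,1],R[0,1])),manip.current_grip_width()*85,manip.current_ee_pos(),manip.current_time())
import cv2
for c in("scene","top"):
    p,d=manip.grab_frame(c);np.savez(c+"2.npz",p=p,d=d)
    u,v=pix(c,(*C,.1)).astype(int);cv2.imwrite(f"pics/{c}2.png",cv2.cvtColor(cv2.resize(p[v-40:v+40,u-50:u+50],(750,600),interpolation=cv2.INTER_CUBIC),cv2.COLOR_RGB2BGR))
E
```

```text
grip 14.689781261448134 59.837690591812134 [-3.04205584 15.42584038  4.25795718] [2.21526083 0.3856257  0.07417338]
0.15 [-0.119  0.197  0.151] [-0.6  1.1  3.2]
0.3 [-0.539  0.376  0.042] [-2.2 -1.9  4.9]
0.45 [-0.818  0.5    0.096] [-2.7 -2.5  6.7]
0.6 [-1.077  0.704  0.181] [-4.1 -4.5  7.4]
0.75 [-1.321  0.796  0.006] [-4.8 -6.   7.2]
0.9 [-1.439  1.019  0.201] [-5.6 -7.4  9.5]
1.05 [-1.609  1.288  0.109] [-6.9 -8.3 11.3]
1.2 [-1.641  1.488  0.169] [-6.5 -9.  12.2]
yaw 18.98222878918906 14.53727596209028 [0.48244922 0.1371835  0.09101374] 14.7667
```

View pics/scene2.png

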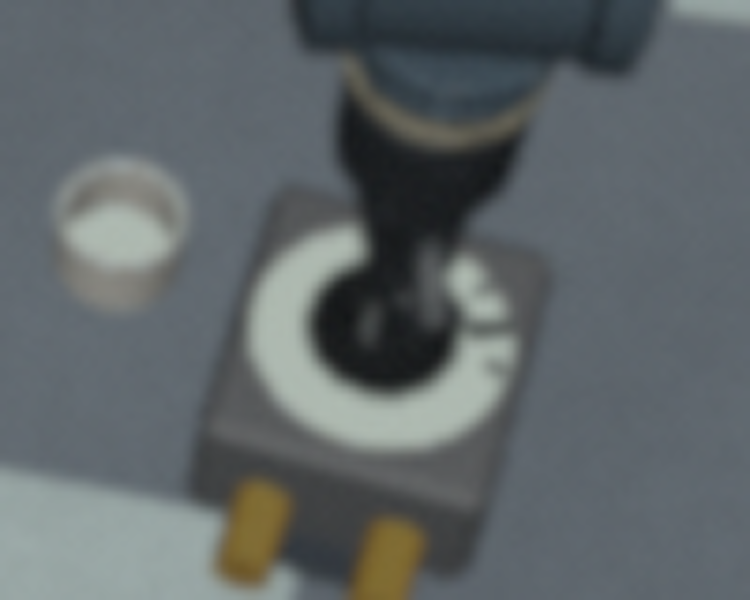

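View pics/top2.png

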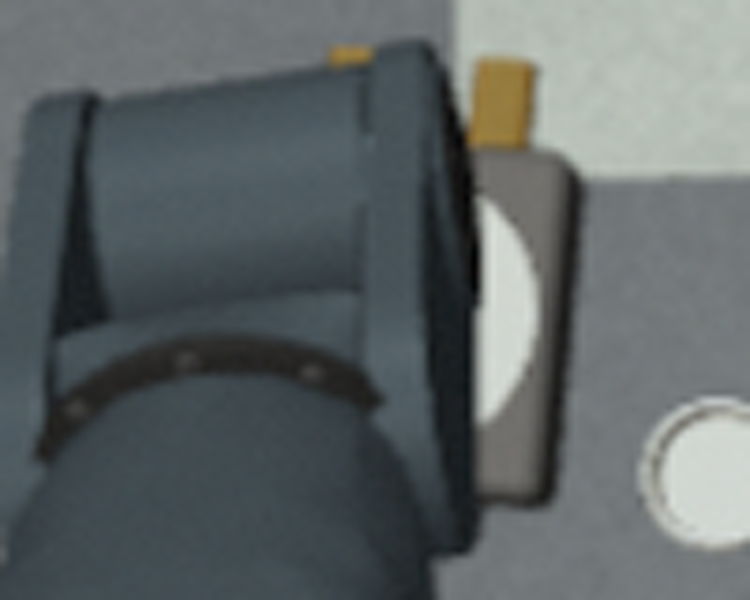

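```bash
python3 - <<'E'
from geo import *
import cv2
C=np.array((.4835,.1365))
u0,v0=pix("scene",(*C,.1)).astype(int)
f=lambda X:((pix("scene",X)-[u0-50,v0-40])*7.5).round().astype(int).tolist()
for s in(0,.4,.8,1.0,1.2,1.4,1.6):
    a=np.radians(177)-s;e=np.array([np.cos(a),np.sin(a)])
    print(s,"tip",f((*(C+.024*e),.1185)),"mid",f((*(C+.014*e),.1185)),"low tip",f((*(C+.024*e),.09)),"skirt",f((*(C+.032*e),.0865)),"mark",f((*(C+.045*e),.075)))
z=np.load("scene2.npz");p=z["p"];b=p[v0-14:v0+8,u0-14:u0+22].max(-1);print(b)
E
```

```text
0 tip [399, 238] mid [394, 256] low tip [390, 274] skirt [394, 264] mark [397, 255]
0.4 tip [419, 247] mid [405, 262] low tip [410, 283] skirt [420, 276] mark [434, 272]
0.8 tip [434, 262] mid [414, 270] low tip [424, 298] skirt [439, 296] mark [461, 299]
1.0 tip [439, 271] mid [417, 275] low tip [429, 307] skirt [445, 307] mark [469, 315]
1.2 tip [441, 280] mid [418, 281] low tip [432, 316] skirt [449, 319] mark [474, 332]
1.4 tip [442, 289] mid [418, 286] low tip [432, 325] skirt [449, 332] mark [475, 350]
1.6 tip [440, 298] mid [417, 292] low tip [430, 334] skirt [447, 344] mark [471, 366]
[[ 93  87  85  86  86  87  88  89  91  93  88  70  47  34  32  34  34  32
   33  33  33  35  34  32  32  30  32  40  53  71  86  99 108 110 109 110]
 [ 84  81  86  88  88  88  87  87  87  85  83  68  50  35  35  36  34  32
   33  32  31  31  32  32  31  33  41  57  75  92 102 107 109 110 110 110]
 [ 80  81  87  89  87  87  87  88  88  88  85  74  54  39  36  37  36  32
   33  32  34  32  32  31  30  39  59  80  95 105 108 109 109 109 109 109]
 [ 79  83  87  88  88  89  93  95 100 104 105  93  69
[... 2078 characters left out ...]
  43  63  68  54  36  30  34
   35  43  55  62  60  52  62  91 109 110 109 109 106 100  93  88  83  85]
 [184 184 185 176 146  96  49  31  29  29  31  44  61  64  51  33  30  31
   35  38  41  44  41  41  71 109 124 116 114 118 121 119 109  91  83  88]
 [185 185 184 179 154 110  60  33  30  27  31  40  53  55  43  35  32  32
   34  32  33  32  30  42  84 132 153 153 153 156 159 154 132 100  82  92]
 [185 185 185 182 165 127  76  39  30  30  31  33  41  44  38  33  32  30
   32  33  29  29  28  50  96 144 172 177 176 176 176 166 139 101  85  94]
 [185 185 185 184 175 145  98  56  34  30  30  31  33  32  32  30  31  29
   28  31  30  29  35  65 112 156 178 183 175 167 166 159 133  98  88  98]]
```

The scene crop shows the pointer streak on the bar end at (430,240–320), in line with the thick third mark at (485,325). Together with the tool's 68° turn and the unchanged grip width, this agrees with a dial angle of about 1.19 rad.

```bash
python3 - <<'E'
from geo import *
print(manip.current_grip_force(),manip.current_time()); print(manip.sign_off())
E
```

```text
61.530616879463196 14.8667
the job is handed in; nothing more can be done
None
```

I handed the job in at about 15 s: the brass valve's lever is let go half open (its measured direction is within about 1° of half open), and the gripper is holding the dial on its third click at about 1.19 rad. The sign-off returned no verdict.

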